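# Run the loaded vial carousel once round

## Task

Give the hand-turned carousel that is loaded with vials one full turn anticlockwise (seen from above), to check that it runs freely all the way round, and leave it with its handle back at the pointer on its stand. Do not turn the empty carousel beside it.

Things in the scene. Friction and masses are not known exactly. Their poses are not given: they have to be found in the camera images.
- loaded_stand: fixed round grey stand, 164 mm across, of the carousel (grey disc 148 mm across, top at 38 mm) with seven fixed vials, 19 mm thick, 55 mm from the axis, tops 79 mm above the worktop. Origin: centre of its underside; the upright axis of rotation passes through it. The pointer, a grey post 34 mm high with a black line, stands on its -x side, 77 to 107 mm from the axis; any yaw.
- loaded_handle (a point): on the axis of the upright white handle of the carousel with vials, where it is best gripped: 110 mm above the worktop, 55 mm from the carousel's axis. The handle, 19 mm in diameter, reaches from 75 to 135 mm (its steel pin to 138) and spins freely on its pin, so a gripper can hold it at constant yaw and lead it round the circle.
- loaded_carousel (a joint): angle of the carousel with vials (rad), growing anticlockwise seen from above and counting past a full turn: 0 has the handle at the pointer, 6.28 has it there again after one full turn anticlockwise. Starts within 0.15 of 0. Light friction (about 1 N at the handle); it does not coast and has no stop within two turns either way.
- empty_handle (a point): the same point on the handle of the other carousel, of the same make and size but without any vials (seven bare dark vial places); 110 mm above the worktop. It is to be left as it is.

How it is judged (in metres and radians):
On the way:
1. the carousel with vials has gone half way round, anticlockwise (value of joint loaded_carousel above 3 rad).
At the end, for the whole second after the job is handed in: the carousel with vials has been turned one full turn anticlockwise and rests with its handle within 15 degrees of the pointer (joint 6.02 to 6.55) (value of joint loaded_carousel between 6.02 and 6.55 rad and velocity of joint loaded_carousel between -0.05 and 0.05 rad/s); the robot touches nothing.
It fails at once if the empty carousel is turned (its handle moves more than 15 mm) (distance of empty_handle from where it was at the start of the episode above 0.015 m).
It also fails if it takes over 48 s, if anything falls off the work surface, if the arm or the gripper's body presses on something with over 40 N, if the wrist force passes 120 N, or if a joint passes its speed limit or range.

## Robot

A 6-joint arm with a two-finger parallel gripper is mounted at the origin on a cart in front of the work surface, level with it; the furniture and walls round the work are solid. World frame = base frame: x ahead of the robot, y to its left, z up, the work surface at z = 0. Lengths are in mm, angles in rad, forces in N, time in s.
With the tool pointing down it reaches from about 275 to 1000 mm from the base axis. Payload 8.4 kg.
Tool frame: the origin (TCP) lies at the very end of the fingers, on their centre line; the grasp point (between the pads) lies 19 mm behind it; z points along the fingers, y is the direction in which the jaws open and shut (so a half turn about z gives the same grasp; the last joint's range is limited). The gripper opens to 85 mm and grips with 20 to 120 N. Pads are 22 mm wide; open, the fingers measure 114 mm over their backs; the gripper's body (76 mm by 85 mm) begins 54 mm behind the grasp point. The pads swing forward as they close: fully open they stand 13 mm farther back than shut.
Start: joints at [1.203, 0.353, 1.633, -0, 1.155, -0.002], TCP at [223.559, 583.652, 231.281] pointing down, gripper open.
Joint ranges: [-2.63, 2.63], [-0.92, 2.1], [0.06, 2.66], [-1.3, 4.44], [0, 2.69], [-3.02, 3.02]. Speed limits (rad/s): [2.22, 2.22, 2.79, 3.14, 3.14, 3.14].

## Interface

Orientations are given as a unit quaternion [x, y, z, w].
In Python, from station import r, jaws, cams, read_t, read_joint_pos, read_qd, read_joint_efforts, read_tool_pos, read_orientation, read_contact_force, read_wrist_torque, read_opening gives the robot as it stands. Calls block until the motion is done:
- r.movep(position, orientation): joint-space move of the TCP to a pose.
- r.move_linear(position, rot=None, feed=150): straight line of the TCP; rot=None keeps the orientation; feed is the mean speed in mm/s.
- r.goto_joints(angles): joint-space move.
- jaws.command_gripper(opening): finger opening in mm; the grip force is fixed at half the most; returns when the fingers have stopped.
- r.dwell(seconds).
- r.inverse_kinematics(position, orientation): joint angles nearest the present ones, or None.
- cams.snapshot(name): name is "scene" or "top" or "wrist"; returns (picture, depth): 400x640x3 uint8, red, green, blue; 400x640 float32, mm along the optical axis (not along the pixel's ray), 0 where there is no reading.
- cams.calibration(name): a dict with "mtx" (3x3 intrinsics, pixels), "D" ([k1, k2, p1, p2, k3] as OpenCV has them; the pictures are not rectified), "world_to_cam" (4x4, takes a point from world to camera coordinates). Camera axes: x right, y down, z forward; pixel columns grow to the right and rows downward; lengths in mm; the calibration is good to about 2 mm. A picture is of the moment at which its call begins: read the wrist's pose just before it. calibration takes no time and is no camera call; for the wrist camera it gives the pose at the moment of the call.
A pose or a line that the arm cannot do raises r.MotionError and nothing moves.
- r.hand_in(): hands the job in, once; it reports no verdict.
Readings, each from a call of its own:
- read_t(): time.
- read_joint_pos(): joint angles.
- read_qd(): joint speeds.
- read_joint_efforts(): joint torques, N m.
- read_tool_pos(): TCP position.
- read_orientation(): TCP orientation.
- read_contact_force(): force on the tool from outside, world axes, zero at the start.
- read_wrist_torque(): the same for the moment, N m.
- read_opening(): finger opening in mm.
Only numpy, scipy, OpenCV 4.12 (cv2) and the standard library are available. Lean on these libraries where they do the work, as an engineer would, in place of code of your own. Each camera call takes 0.05 s, during which the arm holds its last target. There are 200 camera calls.

## Working session

There is one attempt and no reset: what is moved stays moved. The work goes in short steps, each a Python script; the robot and the scene stay as the last script left them, time stands still between calls to the robot, and variables do not carry over. Pictures are saved under pics/ and viewed, about 8 in all and at most 12, crops included, and the job is handed in when it is done.

```bash
mkdir -p pics; ls
python3 - <<'E'
from station import *
import cv2, numpy as np
for n in ("top","scene"):
    p,d=cams.snapshot(n); cv2.imwrite(f"pics/{n}0.png",p[:,:,::-1]); np.savez(f"{n}0.npz",p=p,d=d)
    c=cams.calibration(n); print(n,np.round(c["mtx"],1).tolist(),np.round(c["world_to_cam"],3).tolist(),c["D"])
print(read_t(),read_orientation())
E
```

```text
pics
top [[471.8, 0.0, 319.2], [0.0, 471.8, 196.9], [0.0, 0.0, 1.0]] [[-0.009, -1.0, -0.02, 47.0], [-0.994, 0.011, -0.108, 518.961], [0.108, 0.019, -0.994, 1002.699], [0.0, 0.0, 0.0, 1.0]] [-0.04048518  0.          0.          0.          0.        ]
scene [[459.5, 0.0, 321.7], [0.0, 459.5, 198.5], [0.0, 0.0, 1.0]] [[0.672, -0.74, 0.011, -341.857], [-0.386, -0.363, -0.848, 285.615], [0.632, 0.566, -0.53, 791.207], [0.0, 0.0, 0.0, 1.0]] [-0.07208043  0.          0.          0.          0.        ]
0.1 [ 1.81867182e-01  9.83322899e-01 -6.23610432e-04 -1.20934323e-04]
```

View pics/top0.png

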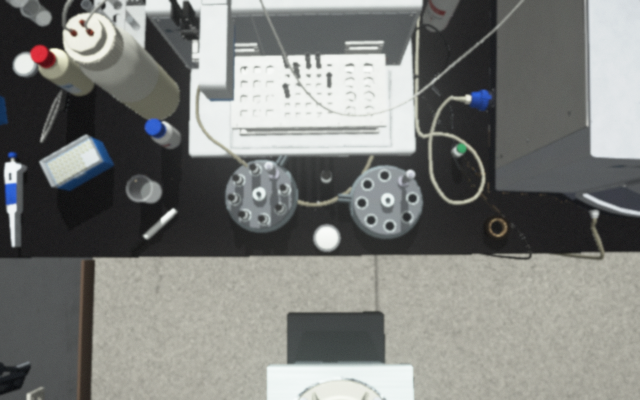

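View pics/scene0.png

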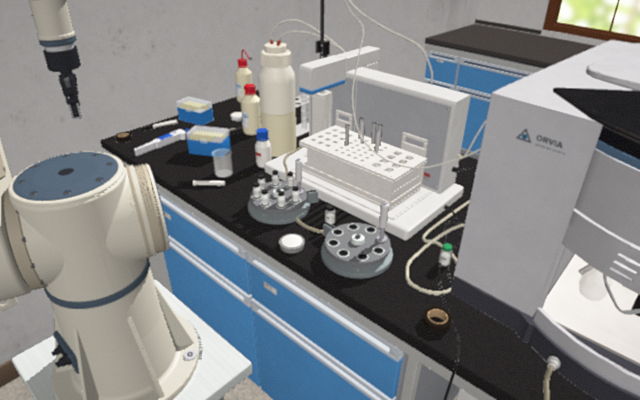

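The left carousel (centre about px 261,194) holds the vials. The right one (386,200) is empty. Next: heights from depth, and a closer crop.

```bash
cat > h.py <<'E'
import numpy as np, cv2
from station import *
def ray(n,px,cal=None):
    c=cal or cams.calibration(n); T=np.linalg.inv(c["world_to_cam"])
    u=cv2.undistortPoints(np.float64(px).reshape(-1,1,2),c["mtx"],c["D"]).reshape(-1,2)
    d=np.c_[u,np.ones(len(u))]
    return T[:3,3], d@T[:3,:3].T     # origin, dirs with unit depth
def onplane(n,px,z,cal=None):
    o,d=ray(n,px,cal); return o+d*((z-o[2])/d[:,2])[:,None]
def cloud(n,dep,cal=None):
    v,u=np.mgrid[:dep.shape[0],:dep.shape[1]]
    o,d=ray(n,np.c_[u.ravel(),v.ravel()],cal)
    P=o+d*dep.ravel()[:,None]; P[dep.ravel()==0]=np.nan
    return P.reshape(*dep.shape,3)
E
python3 - <<'E'
from h import *
z=np.load("top0.npz"); P=cloud("top",z["d"])
cv2.imwrite("pics/crop.png",cv2.resize(z["p"][130:250,200:360,::-1],None,fx=5,fy=5,interpolation=cv2.INTER_CUBIC))
np.set_printoptions(linewidth=220)
print("heights rows100-250 cols 180-340"); print("   ",np.arange(180,345,8))
for v in range(60,250,8): print(v,np.nan_to_num(P[v,180:345:8,2],nan=-99).astype(int))
print(onplane("top",[[260,193],[386,200]],79))
H=P[130:250,200:330]; m=(H[...,2]>105)&(H[...,2]<150)
yy,xx=np.nonzero(m); print([(x+200,y+130,*np.round(H[y,x]).astype(int)) for y,x in zip(yy,xx)][:60])
m=(H[...,2]>30)&(H[...,2]<43); print(H[m].min(0),H[m].max(0))
E
```

```text
heights rows100-250 cols 180-340
    [180 188 196 204 212 220 228 236 244 252 260 268 276 284 292 300 308 316 324 332 340]
60 [  0  93 228 339 339 339 321 136 138 136 140 137 135 183 136 137 186 181 136 136 134]
68 [ -1   0  49 340 339 338 321 137 101 136  88  89 139 136 137  89 142 136 140 137 137]
76 [  0   1  40 340 340 340 318 136 136 137 139 138 138 138 136 137  97 138 139 196 138]
84 [  1   2  39 337 337 338 319 139  93 141  87  92 138 195 138 279 135 137 139 138 137]
92 [  2  -2  54 318 321 320 316 139 137 139 139 138 135 169 138 138 260 137 137 140 140]
100 [  2   0  53  42 278 278 278 138  89 136  92  95 139 136 134 140 140 238 138 137 137]
108 [ -1  -1  48  42  41  42  41 138 138 135 137 -99 139 138 136 138 135 139 222 139 135]
116 [  1  -1  53  42  40  43  40 134  92 138 135 138 140 138 139  90  91 135 139 138 137]
124 [  1  -1  43  43  39  42  38 139 137 133 134 136 133 137 135 136 139 135 135 133 138]
132 [-1 -1 39 51 40 37 42 43 50 52 67 64 67 66 64 60 62 62 62 55 57]
140 [ 4  3 41 44 48 43 43 40 43 40 45 40 40 46 45 41 43 40 44 43 42]
148 [-1 -3 43 38 40 40 50 43 39 44
[... 5013 characters left out ...]
), (np.int64(266), np.int64(168), np.int64(567), np.int64(144), np.int64(135)), (np.int64(267), np.int64(168), np.int64(567), np.int64(143), np.int64(133)), (np.int64(268), np.int64(168), np.int64(567), np.int64(140), np.int64(134)), (np.int64(269), np.int64(168), np.int64(566), np.int64(138), np.int64(136)), (np.int64(270), np.int64(168), np.int64(567), np.int64(137), np.int64(133)), (np.int64(271), np.int64(168), np.int64(566), np.int64(134), np.int64(135)), (np.int64(272), np.int64(168), np.int64(567), np.int64(133), np.int64(133)), (np.int64(273), np.int64(168), np.int64(568), np.int64(131), np.int64(126))]
[454.46551946  18.64198939  30.13882168] [669.96400946 304.46710932  42.99577928]
```

View pics/crop.png

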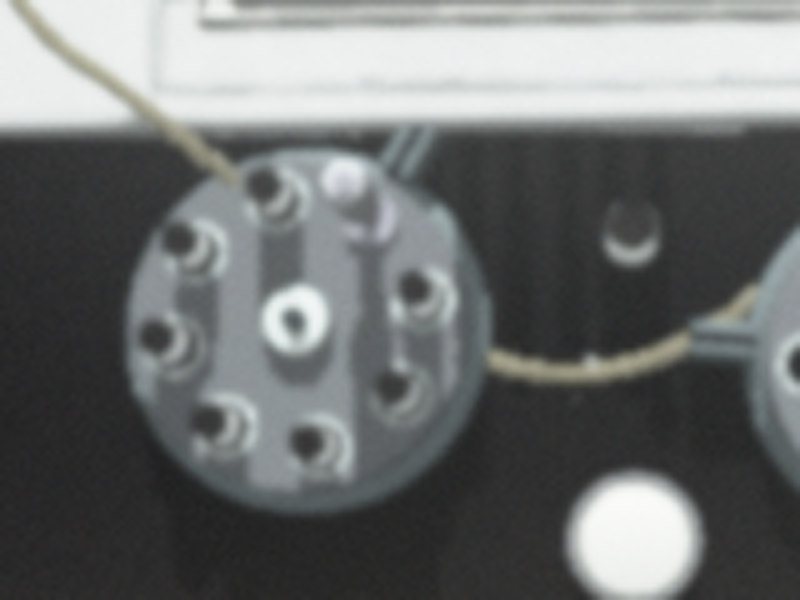

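Crop (5x): hub at about (295,320), handle top (342,180), pointer (410,150) and seven vial tops around the rim. I'll fit the centre from these, then go above it for a wrist picture.

Run:
```python
from h import *
from scipy.optimize import least_squares
px=lambda a:(np.float64(a)+.5)/5-.5+[200,130]
V=onplane("top",px([(265,188),(182,242),(157,337),(212,424),(305,444),(398,392),(418,290)]),79)[:,:2]
f=least_squares(lambda c:np.hypot(*(V-c).T)-55,[520,160]); c=f.x
h=onplane("top",px([(342,180)]),136)[0,:2]; p=onplane("top",px([(410,150)]),33)[0,:2]
hub=onplane("top",px([(295,320)]),50)[0,:2]
a=lambda q:np.arctan2(*(q-c)[::-1])
print("c",c,"res",f.fun.round(1),"hub",hub,"h",h,np.hypot(*(h-c)),a(h),"p",p,np.hypot(*(p-c)),a(p))
z=np.load("top0.npz");P=cloud("top",z["d"]);Q=P[60:180,200:330].reshape(-1,3)
for zz in (100,160): print(zz,"nearest x",np.nanmin(Q[(Q[:,2]>zz)&(Q[:,0]>600),0]))
q=[1,0,0,0]
for x,y in [(c[0],c[1])]: 
  print(r.inverse_kinematics([x,y,330],q),r.inverse_kinematics([x,y,330],[.7071,.7071,0,0]),r.inverse_kinematics([x,y,330],[0,1,0,0]))
print(read_joint_pos(),cams.calibration("wrist")["world_to_cam"].round(2).tolist())
```

```text
c [524.19521016 169.75644691] res [ 0.   0.1  0.8  0.1 -0.8  1.2  0.1] hub [525.70101229 171.38681763] h [571.11373484 140.1927825 ] 55.455912323321485 -0.5622629354079777 p [602.40445348 123.51755161] 90.85549614137916 -0.5339388551919717
100 nearest x 647.3154353981788
160 nearest x 657.3061443762267
[ 3.10461868e-01  1.55404721e-01  1.67311245e+00 -4.44089210e-16
  1.31307548e+00  1.88125820e+00] [ 3.10461868e-01  1.55404721e-01  1.67311245e+00 -4.44089210e-16
  1.31307548e+00  3.10461868e-01] [ 3.10461868e-01  1.55404721e-01  1.67311245e+00 -4.44089210e-16
  1.31307548e+00 -1.26033446e+00]
[ 1.20261863e+00  3.53593643e-01  1.63405099e+00  8.68707597e-06
  1.15521845e+00 -2.41119814e-03] [[0.36, 0.93, -0.0, -622.88], [0.9, -0.34, 0.28, -37.46], [0.26, -0.1, -0.96, 378.86], [0.0, 0.0, 0.0, 1.0]]
```

Run:
```python
from h import *
r.movep([500,165,290],[0,1,0,0]); r.dwell(.2)
c=cams.calibration("wrist"); p,d=cams.snapshot("wrist")
np.savez("w1.npz",p=p,d=d,**c); cv2.imwrite("pics/w1.png",p[:,:,::-1])
print(read_t(),read_tool_pos(),read_contact_force())
# predicted pixels of centre hub and handle
P=np.float64([[524.2,169.8,50],[571,140,137],[602.4,123.5,33]]);T=c["world_to_cam"]
print(cv2.projectPoints(P,cv2.Rodrigues(T[:3,:3])[0],T[:3,3],c["mtx"],c["D"])[0].reshape(-1,2))
```

```text
2.1833 [499.89337816 165.50867652 289.885995  ] [ 0.12971019 -0.33994043 -0.40286061]
[[320.59919927 185.39694134]
 [292.62346424 249.93120967]
 [286.60680452 237.24297161]]
```

View pics/w1.png

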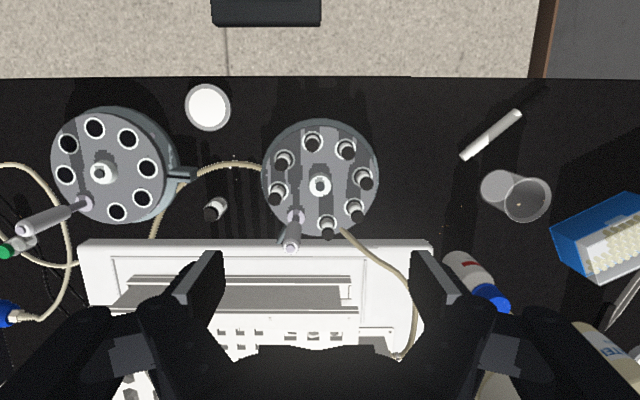

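Wrist view agrees: hub (320,185) and handle top about (290,249), within 2 px of prediction. I'll refine the fit with this view, then descend and grip.

Run:
```python
from h import *
from scipy.optimize import least_squares
w=np.load("w1.npz"); cal={k:w[k] for k in("mtx","D","world_to_cam")}
V=onplane("w",[(312,141),(345,148),(365,178),(355,208),(327,234),(275,195),(283,158)],79,cal)[:,:2]
f=least_squares(lambda c:np.hypot(*(V-c).T)-55,[520,160])
P=cloud("w",w["d"],cal); m=(P[...,2]>128)&(P[...,2]<145)&(np.hypot(P[...,0]-571,P[...,1]-140)<20)
h=np.median(P[m],0)[:2]
hub=onplane("w",[(320,185)],50,cal)[0,:2]
print("wrist c",f.x,f.fun.round(1),"hub",hub,"h",h,m.sum())
c=(f.x+[524.2,169.8])/2; h=(h+[571.1,140.2])/2; a=np.arctan2(*(h-c)[::-1]); print(c,h,np.hypot(*(h-c)),a)
g=c+55*np.array([np.cos(a),np.sin(a)])
np.savez("fit.npz",c=c,a=a)
q=[0,1,0,0]
r.movep([*g,200],q); r.move_linear([*g,91],feed=80); print(read_contact_force())
jaws.command_gripper(12); r.dwell(.2)
print(read_t(),read_tool_pos(),read_opening(),read_contact_force())
```

```text
wrist c [520.52456589 167.07427226] [ 0.3  0.5 -0.  -5.5  3.3 -3.3 -1.1] hub [523.68680863 169.04384201] h [566.83372022 138.09016518] 237
[522.36228295 168.43713613] [568.96686011 139.14508259] 55.045535818680214 -0.5611287734021967
[ 0.37389939  0.56775616 -0.80531403]
5.0667 [569.25951267 139.1458398   91.24729499] 17.346210559654974 [ 1.29065474 -0.33880608  4.15324851]
```

```bash
cat > lead.py <<'E'
from h import *
def lead(a0,a1,step=np.pi/16,feed=70,lim=30):
    z=np.load("fit.npz"); c=z["c"]; n=max(1,int(np.ceil(abs(a1-a0)/step)))
    for i,t in enumerate(np.linspace(a0,a1,n+1)[1:]):
        r.move_linear([c[0]+55*np.cos(t),c[1]+55*np.sin(t),91],feed=feed)
        F=read_contact_force(); u=np.array([np.cos(t),np.sin(t)])
        print(round(t,2),"rad %.1f tan %.1f z %.1f"%(F[:2]@u,F[:2]@[-u[1],u[0]],F[2]),F.round(1),round(read_opening(),1),round(read_t(),2))
        if np.linalg.norm(F)>lim: print("STOP"); return t
    return a1
E
python3 - <<'E'
from lead import *
a=float(np.load("fit.npz")["a"]); lead(a,a+np.pi/2)
p,d=cams.snapshot("top"); s,_=cams.snapshot("scene")
cv2.imwrite("pics/q1.png",np.hstack([cv2.resize(p[130:250,200:360],(400,300)),cv2.resize(s[130:280,200:400],(400,300))])[:,:,::-1])
E
```

```text
-0.36 rad 3.8 tan 0.7 z 3.2 [ 3.8 -0.7  3.2] 17.8 5.37
-0.17 rad 5.9 tan 0.4 z 2.2 [ 5.9 -0.6  2.2] 17.7 5.67
0.03 rad 6.8 tan 0.4 z 0.5 [6.8 0.6 0.5] 17.5 5.97
0.22 rad 7.9 tan 0.1 z -0.6 [ 7.7  1.8 -0.6] 17.7 6.27
0.42 rad 8.3 tan 0.3 z -0.9 [ 7.5  3.7 -0.9] 17.8 6.57
0.62 rad 9.4 tan 1.3 z -1.4 [ 6.9  6.5 -1.4] 17.5 6.87
0.81 rad 9.2 tan 1.2 z -1.8 [ 5.5  7.5 -1.8] 17.6 7.17
1.01 rad 10.0 tan 1.4 z -0.9 [ 4.1  9.2 -0.9] 17.8 7.47
```

View pics/q1.png

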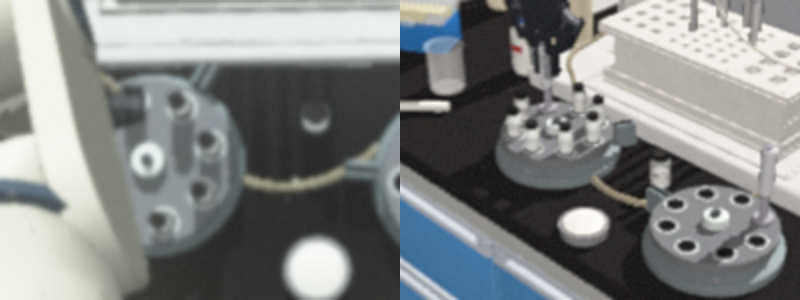

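The carousel has turned with the gripper: the vials have shifted and the handle is in the jaws at left. The outward radial force suggests the centre lies nearer the top-camera fit, so I'll switch to that and carry on.

Run:
```python
from lead import *
a=float(np.load("fit.npz")["a"]); np.savez("fit.npz",c=[524.2,169.8],a=a)
lead(a+np.pi/2,a+3*np.pi/2)
```

```text
1.21 rad 2.5 tan 1.0 z 7.0 [-0.   2.7  7. ] 17.8 7.86
1.4 rad 1.7 tan 0.8 z 7.5 [-0.5  1.8  7.5] 17.6 8.16
1.6 rad 1.7 tan 2.2 z 7.8 [-2.2  1.6  7.8] 17.7 8.46
1.8 rad 1.3 tan 1.8 z 8.9 [-2.   0.8  8.9] 17.7 8.76
1.99 rad -0.6 tan 1.3 z 9.4 [-1.  -1.1  9.4] 17.5 9.06
2.19 rad -0.5 tan 2.0 z 10.0 [-1.3 -1.5 10. ] 17.4 9.36
2.38 rad -1.7 tan 0.9 z 10.4 [ 0.6 -1.8 10.4] 17.7 9.66
2.58 rad -1.6 tan 0.9 z 8.1 [ 0.9 -1.6  8.1] 17.7 9.96
2.78 rad -3.0 tan 0.6 z 7.7 [ 2.6 -1.7  7.7] 17.8 10.26
2.97 rad -4.6 tan 1.6 z 6.1 [ 4.3 -2.3  6.1] 17.5 10.56
3.17 rad -5.6 tan 1.1 z 5.5 [ 5.7 -0.9  5.5] 17.9 10.86
3.37 rad -4.4 tan 1.3 z 4.6 [ 4.6 -0.3  4.6] 17.6 11.16
3.56 rad -5.5 tan 0.5 z 4.8 [5.2 1.8 4.8] 17.5 11.46
3.76 rad -5.3 tan 0.1 z 4.2 [4.4 3.  4.2] 18.1 11.76
3.95 rad -5.2 tan 0.1 z 5.9 [3.6 3.7 5.9] 17.4 12.06
4.15 rad -5.7 tan 0.1 z 5.5 [3.1 4.8 5.5] 17.6 12.36
```

Run:
```python
from lead import *
a=float(np.load("fit.npz")["a"]); lead(a+3*np.pi/2,2*np.pi-.535)
jaws.command_gripper(60); print(read_contact_force())
p=read_tool_pos(); r.move_linear([p[0],p[1],220],feed=100)
r.movep([300,350,290],[0,1,0,0]); r.dwell(.3)
p,d=cams.snapshot("top"); s,_=cams.snapshot("scene"); np.savez("top1.npz",p=p,d=d)
cv2.imwrite("pics/end.png",np.hstack([cv2.resize(p[130:250,200:360],(400,300)),cv2.resize(s[130:280,200:400],(400,300))])[:,:,::-1])
c=np.array([524.2,169.8])
for f in("top0.npz","top1.npz"):
    P=cloud("top",np.load(f)["d"])
    for n,k in(("loaded",c),("empty",np.array([505.9,-97.7]))):
        m=(P[...,2]>128)&(P[...,2]<145)&(np.hypot(*(P[...,:2]-k).transpose(2,0,1))<80)
        h=np.median(P[m],0)[:2]; print(f,n,m.sum(),h.round(1),np.arctan2(*(h-k)[::-1]))
print(read_t(),read_tool_pos(),read_contact_force(),read_opening())
```

```text
4.33 rad -5.6 tan 0.8 z 5.9 [2.8 4.9 5.9] 17.6 12.65
4.51 rad -5.2 tan -0.3 z 7.4 [0.8 5.1 7.4] 17.9 12.94
4.68 rad -4.3 tan 1.7 z 8.2 [1.8 4.3 8.2] 17.5 13.23
4.86 rad -3.2 tan 1.0 z 10.3 [ 0.5  3.4 10.3] 17.8 13.53
5.04 rad -2.2 tan 1.7 z 9.9 [0.9 2.6 9.9] 17.5 13.82
5.22 rad -2.0 tan 0.6 z 9.7 [-0.4  2.1  9.7] 17.7 14.11
5.39 rad -0.4 tan 1.2 z 9.5 [0.7 1.  9.5] 17.6 14.4
5.57 rad 0.0 tan 1.5 z 8.6 [1.  1.1 8.6] 17.5 14.69
5.75 rad 1.7 tan 0.5 z 8.6 [ 1.7 -0.4  8.6] 17.3 14.98
[-0.32897484 -0.32841904  0.01031113]
top0.npz loaded 68 [570.4 138.3] -0.597676399202661
top0.npz empty 72 [ 550.9 -139.8] -0.7512739162799708
top1.npz loaded 70 [572.2 142.1] -0.5242301927113657
top1.npz empty 71 [ 550.8 -139.9] -0.7547044732066841
18.625 [300.30313593 349.83805474 289.88451477] [ 0.50030877 -0.02481148 -0.93017066] 59.9408352956292
```

View pics/end.png

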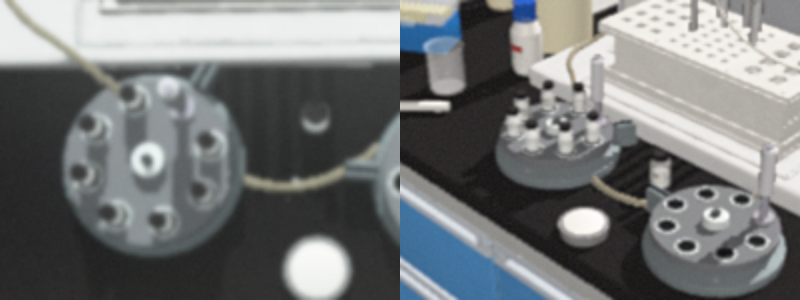

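The handle is back at the pointer (-0.524 against -0.534 rad), the empty handle is unmoved, and the gripper is clear. Handing in.

```bash
python3 -c "
from station import *
r.hand_in()"
```

```text
the job is handed in; nothing more can be done
```

I led the loaded carousel by its handle through one full turn anticlockwise, left the handle at the pointer, and handed the job in at about 18.6 s of the 48 s allowed.

- **Final position:** the last top-camera check puts the handle about 0.01 rad from the pointer's direction. It sits about 0.07 rad past where it started.
- **Running freely:** resistance along the turn stayed at or below about 2 N all the way round.
- **Forces:** they peaked at about 11 N. Most of that came from my first estimate of the carousel's centre, which I corrected after the first quarter turn.
- **Empty carousel:** its handle measured within 0.2 mm of where it was.
- **At hand-in:** the arm was well clear of everything, with no contact force beyond sensor noise.

Two readings disagreed:
- The wrist-camera fit of the carousel's centre was about 4 mm off the top-camera fit. The forces favoured the top camera, so I used that.
- The gripper read about 17.6 mm on the 19 mm handle, but the grip held throughout.

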